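# Aim the work light at the blade on the grey stone

## Robot

A 6-joint arm with a two-finger parallel gripper is mounted at the origin on the work surface. World frame = base frame: x ahead of the robot, y to its left, z up, the work surface at z = 0. Lengths are in m, angles in degrees, forces in N, time in s.
With the tool pointing down it reaches from about 0.3 to 0.75 m from the base axis. Payload 8.5 kg.
Tool frame: the origin (TCP) lies midway between the tips of the shut fingers; the grasp point (between the pads) lies grasp_offset behind it (grasp_offset is the distance from the TCP to the grasp point, in m); z points along the fingers, y is the line along which they close (so a half turn about z gives the same grasp; the last joint's range is limited). The gripper opens to 85 mm and grips with 20 to 120 N. Pads are 22 mm wide; open, the fingers measure 114 mm over their backs; the gripper's body (76 mm by 85 mm) begins 54 mm behind the grasp point. The pads swing forward as they close: fully open they stand 13 mm farther back than shut.
Start: joints at [64.326, 21.807, 74.336, -0, 83.858, -12.336], TCP at [0.127, 0.535, 0.192] pointing down, gripper open.
Joint ranges: [-178.18, 178.18], [-50.72, 133.34], [12.68, 142.11], [-81.47, 261.47], [9.98, 163.14], [-165.26, 165.26]. Speed limits (degrees/s): [136.94, 136.94, 180, 180, 180, 180].

## Interface

Orientations are given as a 3x3 rotation matrix whose columns are the frame's x, y, z axes.
In Python, from rig import observe, get_image, camera_params, close_job, grasp_offset gives the robot as it stands.
- The arm moves only by the shell command python3 -m handwheel 'ROWS' [OPENING] [FORCE]. ROWS is JSON, a list of rows, each a list of 2 entries, a list of its own where there are three numbers: the shift along the tool's x, y, z as a fraction of full scale, then the turn, a rotation vector about the tool's x, y, z as a fraction of full scale. In form: [[[dx, dy, dz], [ax, ay, az]], ...]. A call has 1 to 10 rows; each row is the pose to reach, as a shift and turn from the pose commanded when the call began, along the tool's axes at that moment, turning the shorter way round; what a row does not reach only later rows make up. Full scale, the value 1, is 0.5 m for a shift and pi rad for a turn. A row lasts 1/10 s, in which the tool goes at most 50 mm and 8.59 degrees, less where a joint would pass 70% of its speed; a pose out of reach is approached as far as the arm can. A call with a number of a shift or a turn outside -1 to 1 is refused whole. A call with a gripper value outside its range is refused whole. OPENING is the opening, from 0 (shut) to 1 (fully open), set as the call begins (- or left out, the last holds). The fingers move at their own pace and stop on an object; FORCE is the grip in N (left out, the last holds). Time passes only in rows, so rows that repeat a pose let the fingers close. It gives the time, the measured TCP pose, the force, the opening and the grip force at its end, in the units of the state.
- observe(): the state, without advancing time (a new reading comes with each control period).
- get_image(name): name is "side" or "top"; returns (picture, depth): 400x640x3 uint8, red, green, blue; 400x640 float32, m along the optical axis (not along the pixel's ray), 0 where there is no reading.
- camera_params(name): a dict with "K" (3x3 intrinsics, pixels), "R" (3x3) and "t" (3): a world point X has camera coordinates R X + t. Camera axes: x right, y down, z forward; pixel columns grow to the right and rows downward; lengths in m; the calibration is good to about 2 mm. A picture is of the moment at which its call begins. camera_params takes no time and is no camera call.
- close_job(): hands the job in; it is judged then, once.
The state is a dict: "time_s": time; "q": joint angles; "qvel": joint speeds; "joint_efforts": joint torques, N m; "position": TCP position; "tool_rot": TCP orientation; "ft_force": force on the tool from outside, world axes, zero at the start; "wrist_torque": the same for the moment, N m; "grip_width": finger opening in m; "gripper_force": force on a finger pad.
Only numpy, scipy, OpenCV 4.12 (cv2) and the standard library are available. Lean on these libraries where they do the work, as an engineer would, in place of code of your own. Each camera call takes 0.05 s, during which the arm holds its last target. There are 200 camera calls.

## Task

Aim the work light at the knife lying on the grey whetstone: swivel the yoke and tilt the head until the middle of the beam falls on the middle of the blade, within 2 cm. Do it with light pushes, under 20 N, on the frame, knobs or housing; do not clamp the lamp in the gripper or touch its front glass. Leave the knife and everything else on the bench where it is, and take the hand off the lamp when it is set.

Things in the scene. Friction and masses are not known exactly. Their poses are not given: they have to be found in the camera images.
- lamp_stand: Fixed stand of the LED work light: grey round foot (136 mm across, 18 mm high), steel post 26 mm across, 117 mm high in all; it carries the yoke, head and glass. Origin at the centre of the foot's underside, z up; the swivel axis is the vertical line through it. Its x axis points out of the lamp's back when the swivel joint is 0
- lamp_swivel (a joint): Swivel of the U-shaped steel yoke about the post, rad, positive anticlockwise seen from above, range -1.7 to 1.7, 0 when the yoke's axes are in line with lamp_stand's. Stiff friction joint, stays where it is left; needs 0.28 N m (2.5 N at a knob). The yoke's crossbar lies 117 to 127 mm over the bench; its arms, 25 mm wide and 5 mm thick, stand at y = +/-95 mm, up to 217 mm over the bench
- knob_left (a point): Middle of the black knob on the outside of the yoke's +y arm, on the tilt axis, 113 mm from the swivel axis, 200 mm over the bench; axes of the yoke (x to the lamp's back). Knob 40 mm across (solid round body 36), from y = 98 to 128 mm. It is fixed to the yoke and does not turn: pushing a knob or arm to the lamp's front or back swivels the lamp and does not tilt it
- knob_right (a point): The same knob on the yoke's -y arm
- lamp_tilt (a joint): Tilt of the lamp head in the yoke, rad: 0 with the beam level, positive with the beam below the horizontal, range -0.85 to 1.25. Level axis through the two knobs, crossing the post's axis 200 mm over the bench. Balanced friction joint, stays where it is left; needs 0.17 N m (3 N at the top edge). A push on the middle of the top edge, in line with the beam, tilts it without swivelling
- lamp_beam (a point): Centre of the lamp head, on the tilt axis and over the post, turning with the head: the beam leaves along this frame's -x (out of the glass), y runs along the tilt axis, z to the top edge. Head: black box 160 mm wide (y), 120 mm high (z -60 to 60); flat back with aluminium fins at x = +30 mm; yellow front rim 12 mm wide, its face at x = -22 mm. Back and rim are free to push
- lamp_glass: The front glass of the lamp, 136 x 96 mm, inside the yellow rim and 5 mm behind the rim's face; not to be touched. Its origin and axes are those of lamp_beam.
- knife: Kitchen knife lying flat on the grey stone: steel blade about 170 mm long, 44 mm wide, 3 mm thick, dark handle. Origin on the underside of the blade at its middle, x to the tip.
- blade_mid (a point): Middle of the blade on its upper face, the point to light. About 53 mm over the bench.
- stone_grey: Grey whetstone (206 x 76 mm, top 50 mm over the bench) in a holder 240 x 88 mm, fixed; origin at the centre of the underside, long side along x. The knife lies on it.
- stone_orange: Orange whetstone in the same kind of holder, fixed, same sizes; a small dressing block lies on it.
- dresser: White dressing block with a blue grip, 90 x 50 x 34 mm, loose on the orange stone. Origin under its centre.
- spray_bottle: White and blue trigger spray bottle standing loose beside the lamp: 68 mm across, 216 mm high, its nozzle reaching 52 mm along its -x from the centre line. Origin at the centre of its foot.
- tumbler: Glass tumbler standing loose on the lamp's other side: 76 mm across, 125 mm high. Origin at the centre of its foot.
- brush: Brush 170 mm long lying loose, under 40 mm high.
- strop: Wooden strop paddle, 300 x 60 x 17 mm, lying loose. Origin under the middle of its broad part.
- oil_can: Amber bottle standing loose, 52 mm across, 120 mm high. Origin at the centre of its foot.

How it is judged (in metres and radians):
At the end, for the whole second after the job is handed in: The middle of the beam (the -x axis of lamp_beam) passes within 20 mm sideways and 20 mm up or down of the middle of the blade, with the blade in front of the lamp; the lamp is still; the knife and all other loose things are within 20 mm of where they began (x of blade_mid in the frame of lamp_beam below -0.1 m and y of blade_mid in the frame of lamp_beam between -0.02 and 0.02 m and z of blade_mid in the frame of lamp_beam between -0.02 and 0.02 m and velocity of joint lamp_swivel between -0.02 and 0.02 rad/s and velocity of joint lamp_tilt between -0.02 and 0.02 rad/s and distance of each of knife, dresser, spray_bottle, tumbler, brush, strop, oil_can from where it was at the start of the episode below 0.02 m); the robot touches nothing.
It fails at once if the lamp is pushed or squeezed with more than 20 N (contact force between any of the fingers, the arm and lamp_stand above 20 N).
It fails at once if the lamp's front glass is touched (contact force between any of the fingers, the arm and lamp_glass above 0.3 N).
It fails at once if the knife or another loose thing is moved more than 20 mm (distance of any of knife, dresser, spray_bottle, tumbler, brush, strop, oil_can from where it was at the start of the episode above 0.02 m).
It fails at once if the spray bottle, tumbler or amber bottle is tipped (angle between any of spray_bottle, tumbler, oil_can's own z axis and vertical above 0.25 rad).
It also fails if it takes over 64 s, if anything falls off the work surface, if the arm or the gripper's body presses on something with over 40 N, if the wrist force passes 120 N, or if a joint passes its speed limit or range.

## Working session

There is one attempt and no reset: what is moved stays moved. The work goes in short steps, Python scripts to look and compute and a shell command to move; the robot and the scene stay as the last step left them, time stands still between calls to the robot, and variables do not carry over. Pictures are saved under pics/ and viewed, at most 10 in all, crops included, and the job is handed in when it is done.

```bash
mkdir -p pics; ls
cat > h.py <<'E'
import numpy as np,cv2
from rig import *
def snap(n,f):
    im,d=get_image(n); cv2.imwrite(f'pics/{f}.png',im[:,:,::-1]); np.save(f'pics/{f}.npy',d); return im,d
def world(n,d,u,v):
    c=camera_params(n);z=d[v,u];p=np.linalg.inv(c['K'])@np.array([u,v,1.])*z
    return np.array(c['R']).T@(p-c['t'])
def cloud(n,d):
    c=camera_params(n);v,u=np.mgrid[:400,:640];P=np.linalg.inv(c['K'])@np.stack([u.ravel(),v.ravel(),np.ones(u.size)])*d.ravel()
    return (np.array(c['R']).T@(P-np.array(c['t'])[:,None])).T.reshape(400,640,3)
E
python3 - <<'E'
from h import *
np.set_printoptions(precision=4,suppress=True)
snap('top','t0');snap('side','s0')
for n in('top','side'):
    c=camera_params(n);print(c, -np.array(c['R']).T@c['t'])
o=observe();print(o,grasp_offset)
E
```

```text
pics
{'K': array([[477.2351,   0.    , 319.6915],
       [  0.    , 477.2351, 195.4543],
       [  0.    ,   0.    ,   1.    ]]), 'R': array([[-0.0296, -0.9996,  0.0019],
       [-0.9893,  0.029 , -0.1431],
       [ 0.143 , -0.0062, -0.9897]]), 't': array([0.0196, 0.5333, 1.5678])} [0.304  0.0138 1.628 ]
{'K': array([[378.4284,   0.    , 316.067 ],
       [  0.    , 378.4284, 195.731 ],
       [  0.    ,   0.    ,   1.    ]]), 'R': array([[ 0.7193, -0.6946, -0.0089],
       [-0.458 , -0.4646, -0.7579],
       [ 0.5223,  0.5493, -0.6523]]), 't': array([-0.342 ,  0.341 ,  0.8855])} [-0.0603 -0.5655  0.833 ]
{'time_s': 0.1, 'q': array([ 64.3267,  21.8381,  74.377 ,  -0.0009,  83.8571, -12.3363]), 'qvel': array([-0.054 , -0.0488,  0.0013, -0.0173, -0.0857, -0.1024]), 'joint_efforts': array([  0.0029, -44.922 , -23.1656,  -0.0002,   0.0036,   0.    ]), 'position': array([0.1268, 0.5349, 0.1913]), 'tool_rot': array([[-0.973 ,  0.2307, -0.0005],
       [ 0.2307,  0.973 , -0.0011],
       [ 0.0003, -0.0012, -1.    ]]), 'ft_force': array([0.0406, 0.9551, 0.9613]), 'wrist_torque': array([-0.0717,  0.0051,  0.0237]), 'gripper_force': 0.0, 'grip_width': 0.08556645322153293} 0.0187
```

View pics/t0.png

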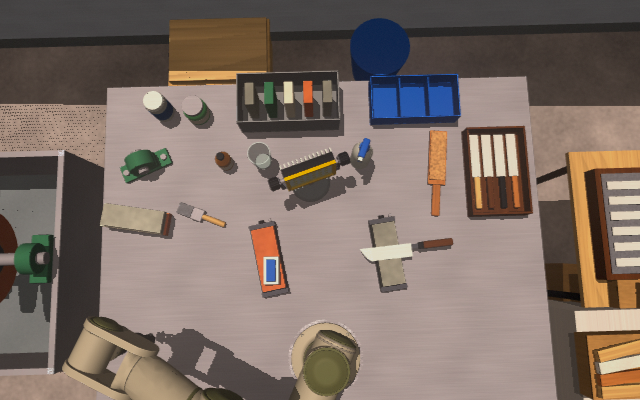

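View pics/s0.png

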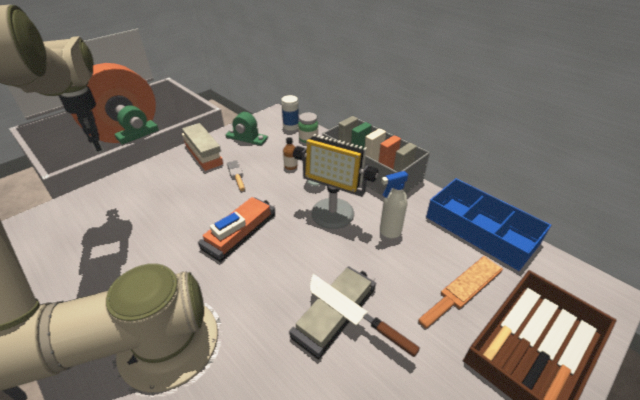

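The top view shows the knobs at about (275,184) and (343,158), the blade from (362,254) to (413,246), the tumbler at (260,155) and the bottle at (362,152). The lamp faces the robot. Next I'll measure these points.

Run:
```python
from h import *
np.set_printoptions(precision=4,suppress=True)
a=cv2.imread('pics/t0.png')[130:290,235:465]; b=cv2.imread('pics/s0.png')[120:360,270:430]
a=cv2.resize(a,None,fx=3.4,fy=3.4,interpolation=cv2.INTER_CUBIC); cv2.imwrite('pics/t0c.png',a)
cv2.imwrite('pics/s0c.png',cv2.resize(b[:130],None,fx=4.5,fy=4.5,interpolation=cv2.INTER_CUBIC))
dt=np.load('pics/t0.npy');ds=np.load('pics/s0.npy');T=cloud('top',dt);S=cloud('side',ds)
for n,u,v in [('knobL',275,184),('knobR',343,158),('foot',312,195),('blade',387,252),('tip',364,253),('heel',411,247),('tumbler',260,155),('bottle',362,152)]:print(n,T[v,u])
for n,u,v in [('glass',335,163),('foot',333,212),('blade',337,298),('knobR',370,174)]:print(n,S[v,u])
# blade: points z 0.048-.06, bright
im=cv2.imread('pics/t0.png')
m=(im.min(2)>165); m[:235]=0;m[270:]=0;m[:,:355]=0;m[:,420:]=0
P=T[m];print(m.sum(),P.mean(0),np.median(P[:,2]));r=cv2.minAreaRect((P[:,:2]*1000).astype(np.float32));print('blade rect mm',r)
# foot from both clouds
for C in(T,S):
    m=(abs(C[:,:,2]-.018)<.005)&(np.hypot(C[:,:,0]-.52,C[:,:,1]-.03)<.12);Q=C[m];print('foot pts',len(Q),Q.min(0),Q.max(0))
# foot-level circle in top: head cloud >0.15
for nm,C in(('top',T),('side',S)):
    m=(C[:,:,2]>.14)&(np.hypot(C[:,:,0]-.58,C[:,:,1]-.03)<.16);Q=C[m];print(nm,len(Q),Q.mean(0),Q.min(0),Q.max(0))
```

```text
knobL [0.5459 0.1376 0.2197]
knobR [ 0.6207 -0.0689  0.2141]
foot [0.5388 0.0299 0.0185]
blade [ 0.3378 -0.211   0.0533]
tip [ 0.3368 -0.1358  0.0506]
heel [ 0.3516 -0.2895  0.0592]
tumbler [ 0.688   0.2077 -0.0011]
bottle [ 0.6377 -0.1273  0.2139]
glass [0.5725 0.0216 0.2115]
foot [0.575  0.0264 0.0189]
blade [ 0.3383 -0.2151  0.0531]
knobR [ 0.6051 -0.0781  0.2096]
624 [ 0.3385 -0.2132  0.0555] 0.05358666989418557
blade rect mm ((332.73529052734375, -143.35227966308594), (44.8489990234375, 318.03717041015625), 4.857983589172363)
foot pts 413 [ 0.4667 -0.03    0.013 ] [0.5997 0.0941 0.023 ]
foot pts 751 [ 0.5184 -0.0291  0.013 ] [0.6393 0.0978 0.023 ]
top 1709 [0.5835 0.0318 0.2271] [ 0.5294 -0.124   0.1405] [0.6585 0.16   0.2699]
side 3052 [0.5765 0.0217 0.2089] [ 0.5251 -0.1272  0.1402] [0.6433 0.1577 0.2639]
```

View pics/t0c.png

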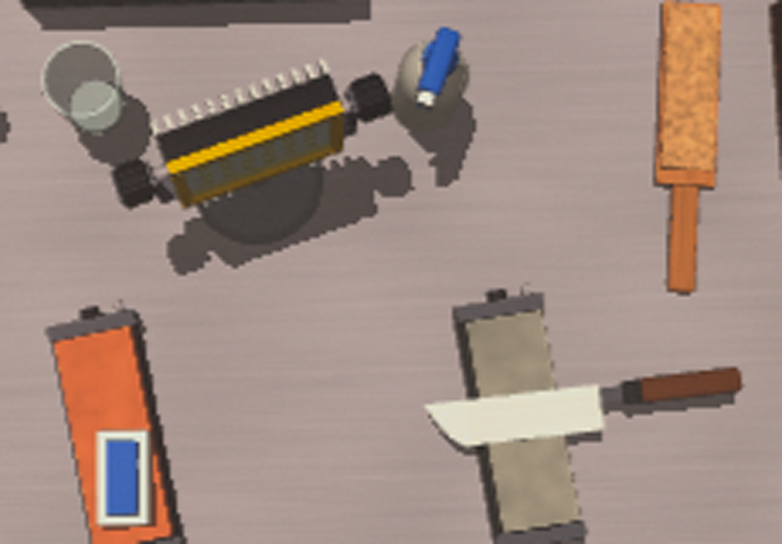

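View pics/s0c.png

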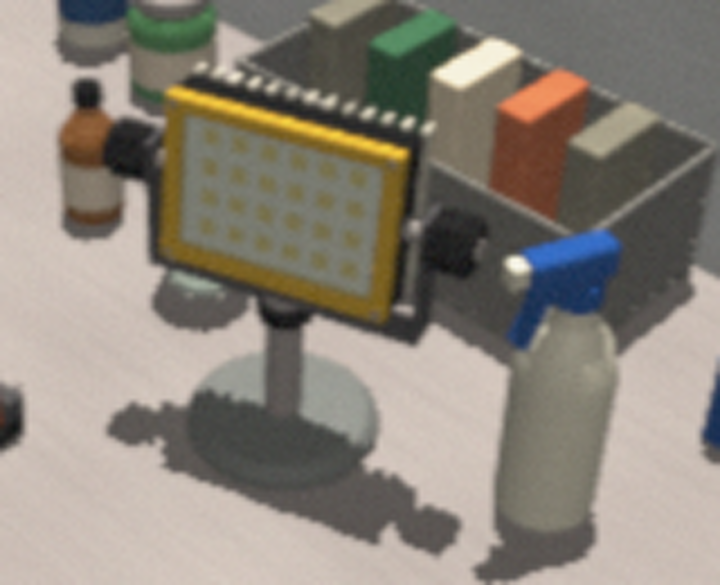

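The views show a clean path behind the left knob, with the tumbler farther off, and an open top edge at the back. I'll fit the lamp's pose from the yellow rim plane, the foot circle and the knobs.

```bash
cat >> h.py <<'E'
from scipy.optimize import least_squares
def ray(n,u,v,z):
    c=camera_params(n);R=np.array(c['R']);o=-R.T@c['t'];d=R.T@np.linalg.inv(c['K'])@np.array([u,v,1.]);return o+d*(z-o[2])/d[2]
def rim(f,n='side'):
    im=cv2.imread(f'pics/{f}.png');C=cloud(n,np.load(f'pics/{f}.npy'));hsv=cv2.cvtColor(im,cv2.COLOR_BGR2HSV)
    m=(hsv[...,0]>18)&(hsv[...,0]<32)&(hsv[...,1]>170)&(hsv[...,2]>70)&(C[...,2]>.13)&(np.hypot(C[...,0]-.58,C[...,1]-.03)<.13)
    m=cv2.erode(m.astype(np.uint8),np.ones((2,2)))>0
    return C[m]
def fit(Q,cx=.583,cy=.034,free=False):
    # rim face plane: distance 22 mm ahead of axis point (cx,cy,.2); edges: |y|<=.08,|z|<=.06
    def loc(p):
        s,t=p[:2];b=np.array([np.cos(s)*np.cos(t),np.sin(s)*np.cos(t),np.sin(t)])  # +x of head
        y=np.array([-np.sin(s),np.cos(s),0]);z=np.cross(b,y);D=Q-[p[2],p[3],.2];return D@b,D@y,D@z
    def f(p):
        X,Y,Z=loc(p)
        r=np.maximum(abs(Y)-.08,0)+np.maximum(abs(Z)-.06,0)+np.maximum(np.minimum(.068-abs(Y),.048-abs(Z)),0)
        return np.r_[X+.022,r,(p[2:]-[cx,cy])*(1 if free else 1e4)]
    r=least_squares(f,[.4,.1,cx,cy],loss='soft_l1',f_scale=.003)
    return r.x,np.sqrt(np.mean(f(r.x)[:len(Q)]**2)),len(Q)
def aim(s,t,c,B):
    b=np.array([np.cos(s)*np.cos(t),np.sin(s)*np.cos(t),np.sin(t)]);y=np.array([-np.sin(s),np.cos(s),0]);z=np.cross(b,y);D=np.array(B)-[c[0],c[1],.2];return D@b,D@y,D@z
E
python3 - <<'E'
from h import *
np.set_printoptions(precision=4,suppress=True)
k=lambda x,y:((x+.5)/3.4-.5+235,(y+.5)/3.4-.5+130)
for nm,x,y,z in[('tip',425,405,.053),('heelA',603,385,.053),('heelB',604,436,.053),('tipB',465,447,.053),('knobL',133,184,.22),('knobR',370,98,.22)]:print(nm,ray('top',*k(x,y),z))
def circ(P):
    return least_squares(lambda p:np.hypot(P[:,0]-p[0],P[:,1]-p[1])-.068,[.58,.03],loss='soft_l1',f_scale=.003).x
print('foot top', circ(np.array([ray('top',*k(x,y),.018)[:2] for x,y in[(205,212),(228,236),(262,243),(297,229),(318,200),(322,182)]])))
ks=lambda x,y:((x+.5)/4.5-.5+270,(y+.5)/4.5-.5+120)
print('foot side', circ(np.array([ray('side',*ks(x,y),.018)[:2] for x,y in[(190,415),(215,375),(245,356),(330,356),(365,380),(378,420)]])))
for free in(0,1):
    for n,f in(('side','s0'),('top','t0')):
        print(n,fit(rim(f,n),free=free))
C=cloud('side',np.load('pics/s0.npy'))
print('bottle side px',C[215,394],C[185,400],'nozzle top',ray('top',*k(427,98),.2),'tumbler foot',ray('top',*k(97,105),.0),'tumbler top',ray('top',*k(80,78),.125), 'bottle bottom',ray('top',*k(432,100),.1))
E
```

```text
tip [ 0.351  -0.1219  0.053 ]
heelA [ 0.3651 -0.2948  0.053 ]
heelB [ 0.3162 -0.2929  0.053 ]
tipB [ 0.3097 -0.1586  0.053 ]
knobL [0.5467 0.1413 0.22  ]
knobR [ 0.6179 -0.07    0.22  ]
foot top [0.5872 0.0353]
foot side [0.5775 0.0276]
side (array([ 0.3341, -0.1328,  0.583 ,  0.034 ]), np.float64(0.0028606628650133257), 299)
top (array([ 0.3276, -0.2399,  0.583 ,  0.034 ]), np.float64(0.0031742346489982243), 152)
side (array([ 0.3262, -0.112 ,  0.5853,  0.0346]), np.float64(0.0018355549746887367), 299)
top (array([ 0.3272, -0.1692,  0.5873,  0.0349]), np.float64(0.0026944495075367845), 152)
bottle side px [ 0.6302 -0.1573  0.0938] [ 0.6476 -0.1494  0.1883] nozzle top [ 0.6209 -0.1224  0.2   ] tumbler foot [0.6678 0.1968 0.    ] tumbler top [0.6664 0.1985 0.125 ] bottle bottom [ 0.641  -0.1367  0.1   ]
```

Measured:

| Quantity | Value |
|---|---|
| Swivel axis | (0.584, 0.035) |
| Yoke heading | 0.327 rad |
| Tilt | about -0.12 rad |
| Blade middle | (0.336, -0.209, 0.053) |
| Wanted heading | 0.777 rad |
| Wanted tilt | 0.400 rad |

I'll go behind the left knob with the fingers shut.

```bash
python3 -m handwheel '[[[0,0,-0.1],[0,0,0]],[[0,0,-0.2],[0,0,0]],[[0,0,-0.28],[0,0,0]],[[-0.08,-0.04,-0.28],[0,0,-0.04]],[[-0.16,-0.07,-0.28],[0,0,-0.08]],[[-0.24,-0.11,-0.28],[0,0,-0.12]],[[-0.32,-0.145,-0.28],[0,0,-0.16]],[[-0.4,-0.18,-0.28],[0,0,-0.2]],[[-0.48,-0.22,-0.28],[0,0,-0.24]],[[-0.55,-0.25,-0.28],[0,0,-0.25]]]' 0 20
python3 - <<'E'
from h import *
np.set_printoptions(precision=4,suppress=True)
o=observe();print(o['position'],o['tool_rot'],o['q']);print('shift frac to above start',o['tool_rot'].T@(np.array([.603,.166,.33])-o['position'])/.5)
E
```

```text
time_s: 1.1
position: [0.3669, 0.3484, 0.3316]
tool_rot: [[-0.849, -0.528, -0.001], [-0.528, 0.849, -0.0], [0.001, -0.0, -1.0]]
ft_force: [-0.3, 0.8, -0.1]
grip_width: 0.0002
gripper_force: 0.0
[0.3669 0.3484 0.3316] [[-0.8495 -0.5276 -0.0006]
 [-0.5276  0.8495 -0.0005]
 [ 0.0007 -0.0001 -1.    ]] [ 30.0928  13.7298  63.561   -0.0074 102.7519 -91.7549]
shift frac to above start [-0.2087 -0.559   0.003 ]
```

```bash
python3 -m handwheel '[[[-0.03,-0.08,0],[0,0,0]],[[-0.06,-0.17,0],[0,0,0]],[[-0.1,-0.26,0],[0,0,0]],[[-0.13,-0.35,0],[0,0,0]],[[-0.165,-0.44,0],[0,0,0]],[[-0.195,-0.52,0],[0,0,0]],[[-0.209,-0.559,0],[0,0,0]],[[-0.209,-0.559,0],[0,0,0]],[[-0.209,-0.559,0.08],[0,0,0]],[[-0.209,-0.559,0.14],[0,0,0]]]'
python3 - <<'E'
from h import *
np.set_printoptions(precision=4,suppress=True)
a,d=snap('side','s1');b,_=snap('top','t1')
cv2.imwrite('pics/c1.png',np.vstack([cv2.resize(b[100:230,240:400][:,:,::-1],(480,390)),cv2.resize(a[100:170,270:430][:,:,::-1],(480,210))]))
o=observe();print(o['position'],o['q'],o['ft_force'])
E
```

```text
time_s: 2.1
position: [0.6004, 0.1677, 0.2603]
tool_rot: [[-0.851, -0.525, -0.0], [-0.525, 0.851, 0.0], [0.0, 0.0, -1.0]]
ft_force: [0.4, -0.0, -0.1]
grip_width: 0.0001
gripper_force: 0.0
[0.5989 0.1676 0.258 ] [   4.7418   27.8736   53.6129    0.0102   99.0024 -116.9663] [ 0.3752  1.4194 -0.3557]
```

View pics/c1.png

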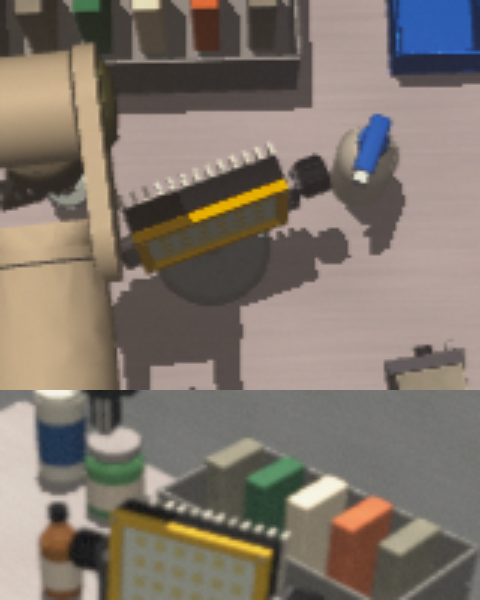

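The finger is behind the left knob and clear of it; the tumbler and bottle are untouched. Now I'll lower it and advance in small steps.

```bash
python3 -m handwheel '[[[0,0,0.06],[0,0,0]],[[0,0,0.11],[0,0,0]],[[0,0,0.13],[0,0,0]],[[0,0,0.13],[0,0,0]],[[0.01,0,0.13],[0,0,0]],[[0.02,0,0.13],[0,0,0]],[[0.03,0,0.13],[0,0,0]],[[0.04,0,0.13],[0,0,0]],[[0.045,0,0.13],[0,0,0]],[[0.045,0,0.13],[0,0,0]]]'; python3 -m handwheel '[[[0.006,0.001,0],[0,0,0]],[[0.012,0.002,0],[0,0,0]],[[0.018,0.003,0],[0,0,0]],[[0.024,0.004,0],[0,0,0]],[[0.024,0.004,0],[0,0,0]]]'
```

```text
time_s: 3.2
position: [0.5819, 0.155, 0.1971]
tool_rot: [[-0.851, -0.525, 0.0], [-0.525, 0.851, 0.0], [-0.0, -0.0, -1.0]]
ft_force: [-0.7, 0.1, -0.2]
grip_width: -0.0002
gripper_force: 0.0
time_s: 3.7
position: [0.5705, 0.1505, 0.1969]
tool_rot: [[-0.851, -0.525, -0.0], [-0.525, 0.851, -0.0], [0.0, 0.0, -1.0]]
ft_force: [-0.2, 0.6, 0.2]
grip_width: 0.0003
gripper_force: 0.0
```

```bash
python3 -m handwheel '[[[0,0,0.01],[0,0,0]],[[0.006,0.001,0.01],[0,0,0]],[[0.012,0.002,0.01],[0,0,0]],[[0.018,0.003,0.01],[0,0,0]],[[0.024,0.004,0.01],[0,0,0]],[[0.03,0.005,0.01],[0,0,0]],[[0.036,0.006,0.01],[0,0,0]]]'; python3 -m handwheel '[[[0.006,0.002,0],[0,0,0]],[[0.012,0.004,0],[0,0,0]],[[0.018,0.006,0],[0,0,0]],[[0.018,0.006,0],[0,0,0]]]'
python3 - <<'E'
from h import *
np.set_printoptions(precision=4,suppress=True)
snap('side','s2');print(fit(rim('s2'),.584,.035)[0],observe()['position'])
E
```

```text
time_s: 4.4
position: [0.5537, 0.1436, 0.1919]
tool_rot: [[-0.851, -0.525, 0.0], [-0.525, 0.851, 0.0], [-0.0, -0.0, -1.0]]
ft_force: [-0.0, -0.4, 0.5]
grip_width: 0.0001
gripper_force: 0.0
time_s: 4.8
position: [0.5444, 0.1415, 0.1919]
tool_rot: [[-0.851, -0.525, 0.0], [-0.525, 0.851, -0.0], [-0.0, -0.0, -1.0]]
ft_force: [0.1, -0.3, 0.3]
grip_width: 0.0002
gripper_force: 0.0
[ 0.3328 -0.1238  0.584   0.035 ] [0.5446 0.1415 0.1919]
```

Force is zero where contact was expected, so I'll look.

Run:
```python
from h import *
a=cv2.imread('pics/s2.png'); b,_=snap('top','t2')
cv2.imwrite('pics/c2.png',np.vstack([cv2.resize(a[110:220,250:410],(640,440),interpolation=cv2.INTER_CUBIC),cv2.resize(b[140:180,240:400][:,:,::-1],(640,160))]))
```

```text
(no output)
```

View pics/c2.png

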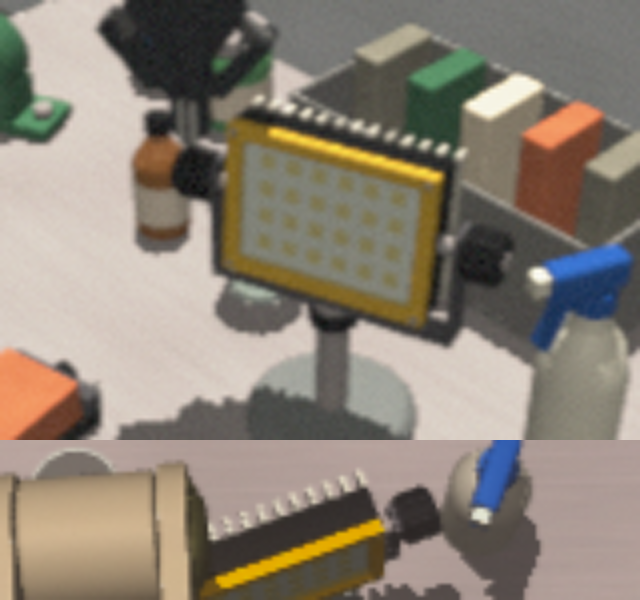

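Run:
```python
from h import *
np.set_printoptions(precision=4,suppress=True)
c=camera_params('side');pr=lambda X:(lambda p:p[:2]/p[2])(c['K']@(c['R']@np.array(X)+c['t']))
print('tcp',pr([.5446,.1415,.1919]),pr([.5446,.1415,.2319]),'predicted knobs',pr([.584-.113*.321,.035+.113*.947,.2]),pr([.584+.113*.321,.035-.113*.947,.2]))
D=np.load('pics/s2.npy');C=cloud('side',D)
for u,v in[(297,140),(297,135),(299,147),(299,152),(302,152),(372,173)]:print(u,v,C[v,u])
print(observe())
```

```text
tcp [299.1367 155.4124] [298.6104 143.9895] predicted knobs [299.7018 152.6506] [371.5669 173.449 ]
297 140 [0.5338 0.1351 0.2531]
297 135 [0.5335 0.1337 0.2703]
299 147 [0.5486 0.1451 0.218 ]
299 152 [0.5373 0.1329 0.2116]
302 152 [0.5432 0.1263 0.212 ]
372 173 [ 0.609  -0.0815  0.2127]
{'time_s': 4.9, 'q': array([   2.5163,   23.1001,   72.2496,   -0.0001,   84.6428, -119.1447]), 'qvel': array([ 0.0626,  0.3173, -0.3481, -0.0973,  0.0809, -0.0147]), 'joint_efforts': array([  0.0152, -46.3534, -23.1849,  -0.001 ,   0.0053,  -0.0016]), 'position': array([0.5447, 0.1416, 0.1919]), 'tool_rot': array([[-0.8512, -0.5249,  0.0001],
       [-0.5249,  0.8512,  0.    ],
       [-0.0001, -0.0001, -1.    ]]), 'ft_force': array([0.2204, 0.0876, 0.3032]), 'wrist_torque': array([ 0.0332,  0.0158, -0.0109]), 'gripper_force': 0.0, 'grip_width': -8.496355637140009e-05}
```

Run:
```python
from h import *
np.set_printoptions(precision=3,suppress=True)
D=np.load('pics/s2.npy');C=cloud('side',D);im=cv2.imread('pics/s2.png')
for u in (295,297,299):
  for v in range(134,160,2):print(u,v,C[v,u],im[v,u])
D0=np.load('pics/s0.npy')
print((D[140:162:2,290:310:2]-D0[140:162:2,290:310:2]))
a=cv2.resize(im[125:170,275:325],(800,720)[:2] if 0 else (600,540),interpolation=cv2.INTER_NEAREST);a0=cv2.resize(cv2.imread('pics/s0.png')[125:170,275:325],(200,180));cv2.imwrite('pics/c3.png',np.hstack([a,np.vstack([a0,np.zeros((360,200,3),np.uint8)])]))
```

```text
295 134 [0.533 0.142 0.27 ] [51 52 53]
295 136 [0.531 0.14  0.266] [78 81 84]
295 138 [0.532 0.141 0.258] [80 86 89]
295 140 [0.532 0.142 0.251] [82 90 91]
295 142 [0.53  0.14  0.246] [83 88 89]
295 144 [0.532 0.143 0.237] [100 104 108]
295 146 [0.677 0.317 0.082] [100 116 136]
295 148 [0.537 0.15  0.218] [41 47 55]
295 150 [0.535 0.147 0.213] [24 27 29]
295 152 [0.531 0.144 0.209] [26 25 21]
295 154 [0.53  0.142 0.204] [30 29 26]
295 156 [0.528 0.141 0.198] [26 28 26]
295 158 [0.537 0.152 0.181] [52 57 60]
297 134 [0.539 0.14  0.269] [39 39 39]
297 136 [0.534 0.135 0.266] [73 78 79]
297 138 [0.535 0.136 0.259] [82 86 88]
297 140 [0.534 0.135 0.253] [80 84 87]
297 142 [0.535 0.136 0.246] [77 80 82]
297 144 [0.533 0.135 0.24 ] [76 81 84]
297 146 [0.549 0.154 0.217] [59 64 65]
297 148 [0.541 0.145 0.218] [29 29 28]
297 150 [0.538 0.142 0.214] [25 27 30]
297 152 [0.535 0.139 0.21 ] [23 25 24]
297 154 [0.532 0.136 0.205] [27 25 25]
297 156 [0.531 0.136 0.199] [29 31 30]
297 158 [0.535 0.141 0.187] [39 40 41]
299 134 [0.538 0.13  0.274] [34 34 35]
299 136 [0.54  0.132 0.265] [53 55 56]
29
[... 530 characters left out ...]
-0.45  -0.446 -0.453  0.    -0.002  0.   ]
 [ 0.002 -0.005  0.002 -0.435 -0.436 -0.43  -0.003 -0.008  0.004 -0.005]
 [-0.002 -0.005 -0.002  0.001 -0.001  0.006 -0.004  0.005  0.005  0.007]
 [-0.003  0.004 -0.003  0.001  0.007  0.001 -0.003  0.     0.004  0.002]
 [-0.001  0.003  0.005 -0.002 -0.006 -0.003 -0.001  0.006 -0.001 -0.002]
 [-0.001 -0.003 -0.001 -0.001 -0.003  0.002  0.002 -0.     0.002 -0.002]
 [ 0.004 -0.002 -0.002 -0.006 -0.001 -0.002 -0.007 -0.001 -0.    -0.004]
 [ 0.002 -0.002  0.001 -0.003  0.002  0.003 -0.001 -0.003  0.002 -0.001]
 [-0.001  0.004  0.004 -0.005 -0.004 -0.     0.004 -0.002  0.004  0.   ]
 [ 0.008  0.006  0.007  0.     0.005 -0.002  0.001  0.002  0.003 -0.005]]
```

View pics/c3.png

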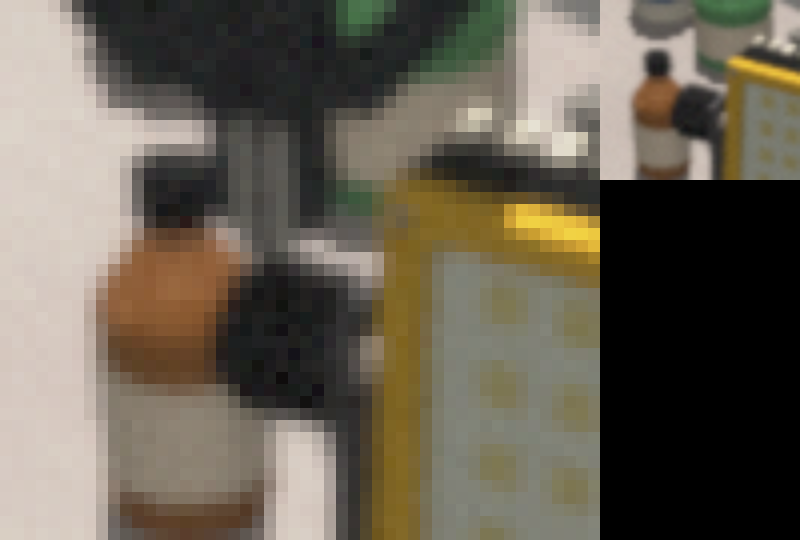

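Run:
```python
from h import *
np.set_printoptions(precision=3,suppress=True)
c=camera_params('side');pr=lambda X:(lambda p:p[:2]/p[2])(c['K']@(c['R']@np.array(X)+c['t']))
print(pr([.1268,.535,.1913]),pr([.1268,.535,.2413]))
for f,X in (('s0',[.1268,.535,.1913]),('s1',[.599,.1676,.258]),('s2',[.5446,.1415,.1919])):
  C=cloud('side',np.load(f'pics/{f}.npy'));m=(np.hypot(C[...,0]-X[0],C[...,1]-X[1])<.06)&(C[...,2]>X[2]-.02)&(C[...,2]<X[2]+.06)
  v,u=np.nonzero(m);Q=C[m];print(f,len(Q));i=np.argsort(Q[:,2])[:600:10]
  if f!='s2':print(np.c_[u[i],v[i],Q[i]][:25])
```

```text
[105.358 158.394] [ 98.887 144.097]
s0 21
[[102.    151.      0.119   0.489   0.243]
 [ 93.    135.      0.131   0.584   0.249]
 [101.    150.      0.116   0.482   0.251]]
s1 57
[[320.    137.      0.6     0.109   0.246]
 [313.    136.      0.576   0.113   0.258]
 [302.    112.      0.589   0.172   0.306]
 [304.    112.      0.588   0.162   0.31 ]
 [310.    109.      0.609   0.16    0.313]
 [306.    110.      0.593   0.159   0.316]]
s2 447
```

The visible fingertips end about 43 mm above the reported TCP: the tip sits at z≈0.235 over the knob when 0.192 is reported, and the start picture shows the same offset. So the finger only passed over the knob, and from here I'll allow for the offset. The linkage flares along tool y, so I'll back off, turn 90° and come in again.

```bash
python3 -m handwheel '[[[0,0,-0.06],[0,0,0]],[[-0.04,-0.004,-0.1],[0,0,0]],[[-0.1,-0.01,-0.1],[0,0,0.04]],[[-0.156,-0.018,-0.1],[0,0,0.085]],[[-0.156,-0.018,-0.1],[0,0,0.13]],[[-0.156,-0.018,-0.1],[0,0,0.175]],[[-0.156,-0.018,-0.1],[0,0,0.22]],[[-0.156,-0.018,-0.1],[0,0,0.265]],[[-0.156,-0.018,-0.1],[0,0,0.31]],[[-0.156,-0.018,-0.1],[0,0,0.355]]]';python3 -m handwheel '[[[0,0,0],[0,0,0.045]],[[0,0,0],[0,0,0.09]],[[0,0,0],[0,0,0.135]],[[0,0,0],[0,0,0.145]],[[0,0,0],[0,0,0.145]]]'
python3 - <<'E'
from h import *
np.set_printoptions(precision=4,suppress=True)
o=observe();print(o['tool_rot'].T@(np.array([.616,.175,.153])-o['position'])/.5,o['q'])
E
```

```text
time_s: 5.9
position: [0.616, 0.1749, 0.2416]
tool_rot: [[-0.843, 0.538, -0.0], [0.538, 0.843, -0.0], [0.0, -0.0, -1.0]]
ft_force: [-0.1, 1.0, -0.4]
grip_width: 0.0001
gripper_force: 0.0
time_s: 6.4
position: [0.6159, 0.1749, 0.2417]
tool_rot: [[-0.525, 0.851, -0.0], [0.851, 0.525, -0.0], [0.0, -0.0, -1.0]]
ft_force: [0.0, 0.5, 0.4]
grip_width: 0.0002
gripper_force: 0.0
[0.0001 0.0003 0.1774] [  5.275   29.9644  52.596    0.0002  97.4493 -26.3829]
```

```bash
python3 -m handwheel '[[[0,0,0.06],[0,0,0]],[[0,0,0.12],[0,0,0]],[[0,0,0.17],[0,0,0]],[[0,0,0.177],[0,0,0]],[[0,0,0.177],[0,0,0]],[[0,-0.015,0.177],[0,0,0]],[[0,-0.03,0.177],[0,0,0]],[[0,-0.04,0.177],[0,0,0]],[[0,-0.04,0.177],[0,0,0]]]'
python3 - <<'E'
from h import *
np.set_printoptions(precision=4,suppress=True)
a,d=snap('side','s3');print(observe()['position'],observe()['ft_force'])
cv2.imwrite('pics/c4.png',cv2.resize(a[105:195,270:390][:,:,::-1],(720,540),interpolation=cv2.INTER_CUBIC))
E
```

```text
time_s: 7.3
position: [0.5984, 0.164, 0.1542]
tool_rot: [[-0.525, 0.851, 0.001], [0.851, 0.525, 0.0], [-0.0, 0.001, -1.0]]
ft_force: [0.3, 0.6, 0.1]
grip_width: 0.0004
gripper_force: 0.0
[0.5987 0.1641 0.154 ] [ 0.836  -0.0655  0.1735]
```

View pics/c4.png

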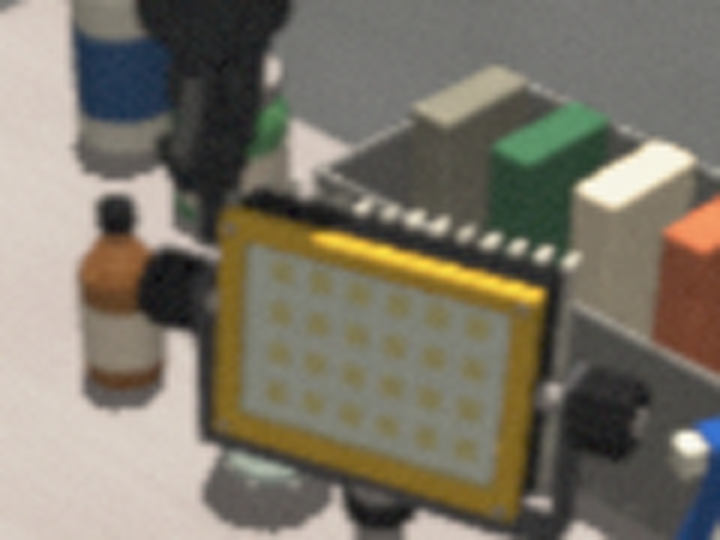

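```bash
python3 -m handwheel '[[[0.002,-0.008,0],[0,0,0]],[[0.004,-0.016,0],[0,0,0]],[[0.006,-0.024,0],[0,0,0]],[[0.008,-0.032,0],[0,0,0]],[[0.01,-0.04,0],[0,0,0]],[[0.01,-0.04,0],[0,0,0]]]';python3 -m handwheel '[[[0.0015,-0.006,0],[0,0,0]],[[0.003,-0.012,0],[0,0,0]],[[0.0045,-0.018,0],[0,0,0]],[[0.006,-0.024,0],[0,0,0]]]';python3 -m handwheel '[[[0.0015,-0.006,0],[0,0,0]],[[0.003,-0.012,0],[0,0,0]],[[0.0045,-0.018,0],[0,0,0]],[[0.006,-0.024,0],[0,0,0]]]'
python3 - <<'E'
from h import *
np.set_printoptions(precision=4,suppress=True)
snap('side','s4');print(fit(rim('s4'),.584,.035),observe()['position'])
E
```

```text
time_s: 7.95
position: [0.5787, 0.158, 0.1535]
tool_rot: [[-0.525, 0.851, -0.0], [0.851, 0.525, -0.0], [0.0, -0.0, -1.0]]
ft_force: [0.0, 0.7, 0.8]
grip_width: -0.0
gripper_force: 0.0
time_s: 8.35
position: [0.5672, 0.1545, 0.1534]
tool_rot: [[-0.525, 0.851, 0.0], [0.851, 0.525, 0.0], [0.0, 0.001, -1.0]]
ft_force: [2.2, 2.6, -0.4]
grip_width: -0.0001
gripper_force: 1.2
time_s: 8.75
position: [0.5553, 0.1505, 0.1533]
tool_rot: [[-0.525, 0.851, -0.0], [0.851, 0.525, -0.0], [-0.0, -0.0, -1.0]]
ft_force: [2.1, 1.9, -0.4]
grip_width: -0.0002
gripper_force: 1.2
(array([ 0.5219, -0.1192,  0.584 ,  0.035 ]), np.float64(0.002178406064105649), 298) [0.555  0.1503 0.1534]
```

```bash
python3 -m handwheel '[[[0.001,-0.006,0],[0,0,0]],[[0.002,-0.012,0],[0,0,0]],[[0.003,-0.018,0],[0,0,0]],[[0.0045,-0.024,0],[0,0,0]],[[0.006,-0.03,0],[0,0,0]],[[0.007,-0.036,0],[0,0,0]],[[0.0085,-0.042,0],[0,0,0]],[[0.0095,-0.048,0],[0,0,0]],[[0.0105,-0.052,0],[0,0,0]],[[0.0105,-0.052,0],[0,0,0]]]'
python3 - <<'E'
from h import *
np.set_printoptions(precision=4,suppress=True)
snap('side','s5');snap('top','t5');print(fit(rim('s5'),.584,.035),fit(rim('s5'),free=1),observe()['position'])
C=cloud('top',np.load('pics/t5.npy'))
E
```

```text
time_s: 9.8
position: [0.5303, 0.1413, 0.1534]
tool_rot: [[-0.525, 0.851, -0.0], [0.851, 0.525, -0.0], [0.0, -0.0, -1.0]]
ft_force: [1.9, 0.2, -0.3]
grip_width: -0.0001
gripper_force: 0.5
(array([ 0.7437, -0.1207,  0.584 ,  0.035 ]), np.float64(0.002166961413220006), 308) (array([ 0.7417, -0.1113,  0.585 ,  0.0358]), np.float64(0.0018025613518578081), 308) [0.5304 0.1414 0.1533]
```

```bash
python3 -m handwheel '[[[0.001,-0.005,0],[0,0,0]],[[0.0015,-0.0085,0],[0,0,0]],[[0.0015,-0.0085,0],[0,0,0]],[[0,0.01,0],[0,0,0]],[[0,0.05,0],[0,0,0]],[[0,0.09,0],[0,0,0]],[[0,0.12,-0.05],[0,0,0]],[[0,0.12,-0.13],[0,0,0]],[[0,0.12,-0.2],[0,0,0]],[[0,0.12,-0.2],[0,0,0]]]'
python3 - <<'E'
from h import *
np.set_printoptions(precision=4,suppress=True)
snap('side','s6');snap('top','t6');print(fit(rim('s6'),.584,.035),fit(rim('s6'),free=1),observe()['position'])
print(fit(rim('t6','top'),free=1))
E
```

```text
time_s: 10.9
position: [0.5834, 0.1735, 0.2581]
tool_rot: [[-0.525, 0.851, 0.008], [0.851, 0.525, 0.001], [-0.004, 0.007, -1.0]]
ft_force: [-1.0, -0.1, -0.2]
grip_width: -0.0003
gripper_force: 0.0
(array([ 0.7832, -0.1255,  0.584 ,  0.035 ]), np.float64(0.0021397784794954557), 290) (array([ 0.78  , -0.115 ,  0.5849,  0.0358]), np.float64(0.0018647627183050602), 290) [0.5818 0.1732 0.2531]
(array([ 0.7715, -0.1922,  0.5847,  0.0357]), np.float64(0.00271179960046076), 165)
```

The swivel is set at about 0.778 rad. Next is the tilt, pushing the middle of the top back edge forward.

```bash
python3 -m handwheel '[[[-0.05,0.006,0],[0,0,-0.02]],[[-0.1,0.012,0],[0,0,-0.04]],[[-0.15,0.02,0],[0,0,-0.07]],[[-0.2,0.026,0],[0,0,-0.071]],[[-0.2,0.026,0],[0,0,-0.071]],[[-0.2,0.026,0.05],[0,0,-0.071]],[[-0.2,0.026,0.1],[0,0,-0.071]],[[-0.2,0.026,0.1],[0,0,-0.071]]]'
python3 - <<'E'
from h import *
np.set_printoptions(precision=4,suppress=True)
a,d=snap('side','s7');b,_=snap('top','t7');p=observe()['position'];print(p)
D=p[:2]-[.585,.0355];print('local',D@[.711,.703],D@[-.703,.711])
cv2.imwrite('pics/c5.png',np.hstack([cv2.resize(a[80:200,270:390][:,:,::-1],(400,400),interpolation=cv2.INTER_CUBIC),cv2.resize(b[110:230,250:370][:,:,::-1],(400,400),interpolation=cv2.INTER_CUBIC)]))
E
```

```text
time_s: 11.8
position: [0.6431, 0.0953, 0.1988]
tool_rot: [[-0.7, 0.714, -0.009], [0.714, 0.7, 0.0], [0.007, -0.006, -1.0]]
ft_force: [-0.1, -0.7, 0.3]
grip_width: -0.0002
gripper_force: 0.0
[0.6449 0.0952 0.2032]
local 0.08456621698152024 0.00028105841140576725
```

View pics/c5.png

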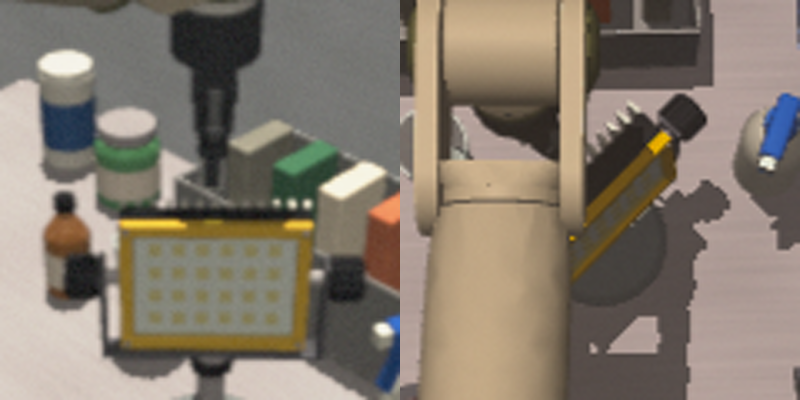

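The finger hangs centred behind the head with its tip near the top edge. I'll push in small steps.

```bash
python3 -m handwheel '[[[0,-0.01,0],[0,0,0]],[[0,-0.02,0],[0,0,0]],[[0,-0.03,0],[0,0,0]],[[0,-0.038,0],[0,0,0]],[[0,-0.044,0],[0,0,0]],[[0,-0.05,0],[0,0,0]],[[0,-0.056,0],[0,0,0]],[[0,-0.062,0],[0,0,0]]]';python3 -m handwheel '[[[0,-0.006,0],[0,0,0]],[[0,-0.012,0],[0,0,0]],[[0,-0.018,0],[0,0,0]],[[0,-0.018,0],[0,0,0]]]'
python3 - <<'E'
from h import *
np.set_printoptions(precision=4,suppress=True)
snap('side','s8');print(fit(rim('s8'),.585,.0355),fit(rim('s8'),free=1));p=observe()['position'];D=p[:2]-[.585,.0355];print(p,'local',D@[.711,.703],D@[-.703,.711])
E
```

```text
time_s: 12.7
position: [0.623, 0.0728, 0.2033]
tool_rot: [[-0.7, 0.714, -0.0], [0.714, 0.7, 0.0], [0.0, -0.0, -1.0]]
ft_force: [0.8, -0.3, -0.1]
grip_width: -0.0
gripper_force: 0.0
time_s: 13.1
position: [0.6179, 0.0673, 0.2048]
tool_rot: [[-0.701, 0.713, 0.005], [0.714, 0.701, 0.001], [-0.002, 0.005, -1.0]]
ft_force: [4.3, 3.8, 4.0]
grip_width: 0.0
gripper_force: 2.8
(array([ 0.7818, -0.0466,  0.585 ,  0.0355]), np.float64(0.0017641376180139534), 285) (array([ 0.7815, -0.0454,  0.5849,  0.0359]), np.float64(0.001744213312925777), 285)
[0.6179 0.0673 0.2048] local 0.04575533670056549 -0.0004819038245341585
```

```bash
python3 -m handwheel '[[[0,-0.004,0],[0,0,0]],[[0,-0.008,0],[0,0,0]],[[0,-0.012,0],[0,0,0]],[[0,-0.016,0],[0,0,0]],[[0,-0.016,0],[0,0,0]]]'
python3 - <<'E'
from h import *
np.set_printoptions(precision=4,suppress=True)
snap('side','s9');print(fit(rim('s9'),.585,.0355),fit(rim('s9'),free=1));p=observe()['position'];D=p[:2]-[.585,.0355];print(p,'local',D@[.711,.703],D@[-.703,.711])
E
```

```text
time_s: 13.65
position: [0.6123, 0.0617, 0.205]
tool_rot: [[-0.701, 0.713, 0.005], [0.713, 0.701, 0.001], [-0.003, 0.005, -1.0]]
ft_force: [3.8, 3.7, 6.5]
grip_width: 0.0
gripper_force: 3.1
(array([0.7728, 0.0916, 0.585 , 0.0355]), np.float64(0.001680575137730488), 267) (array([0.7729, 0.0922, 0.5849, 0.0358]), np.float64(0.0016754681997465228), 267)
[0.6123 0.0617 0.2049] local 0.037821659746261366 -0.0006046314084307317
```

Upward force is rising, so the linkage may be riding on the top edge. I'll back off slightly, raise 7 mm and continue.

```bash
python3 -m handwheel '[[[0,0.012,0],[0,0,0]],[[0,0.012,-0.014],[0,0,0]],[[0,0.012,-0.014],[0,0,0]],[[0,0.004,-0.014],[0,0,0]],[[0,-0.002,-0.014],[0,0,0]],[[0,-0.006,-0.014],[0,0,0]],[[0,-0.01,-0.014],[0,0,0]],[[0,-0.014,-0.014],[0,0,0]],[[0,-0.014,-0.014],[0,0,0]]]'
python3 - <<'E'
from h import *
np.set_printoptions(precision=4,suppress=True)
snap('side','s10');print(fit(rim('s10'),.585,.0355),fit(rim('s10'),free=1));p=observe()['position'];D=p[:2]-[.585,.0355];print(p,'local',D@[.711,.703],D@[-.703,.711])
E
```

```text
time_s: 14.6
position: [0.6066, 0.0563, 0.2116]
tool_rot: [[-0.7, 0.714, 0.003], [0.714, 0.7, 0.0], [-0.002, 0.003, -1.0]]
ft_force: [3.5, 3.0, 5.1]
grip_width: 0.0002
gripper_force: 2.7
(array([0.7769, 0.2073, 0.585 , 0.0355]), np.float64(0.0018808905626448028), 245) (array([0.7762, 0.209 , 0.5849, 0.0359]), np.float64(0.0018560688082404143), 245)
[0.6066 0.0563 0.2115] local 0.030000861853137672 -0.0004422252600103157
```

```bash
python3 -m handwheel '[[[0,-0.004,0],[0,0,0]],[[0,-0.008,0],[0,0,0]],[[0,-0.012,0],[0,0,0]],[[0,-0.016,0],[0,0,0]],[[0,-0.016,0],[0,0,0]]]'
python3 - <<'E'
from h import *
np.set_printoptions(precision=4,suppress=True)
snap('side','s11');print(fit(rim('s11'),.585,.0355),fit(rim('s11'),free=1));p=observe()['position'];D=p[:2]-[.585,.0355];print(p,'local',D@[.711,.703],D@[-.703,.711])
E
```

```text
time_s: 15.15
position: [0.601, 0.0505, 0.2119]
tool_rot: [[-0.7, 0.714, 0.004], [0.714, 0.7, 0.0], [-0.003, 0.003, -1.0]]
ft_force: [2.0, 3.8, 6.6]
grip_width: 0.0001
gripper_force: 3.1
(array([0.7813, 0.3224, 0.585 , 0.0355]), np.float64(0.0025501141243986416), 212) (array([0.7807, 0.3239, 0.5848, 0.0358]), np.float64(0.0025445168228277358), 212)
[0.601  0.0505 0.2118] local 0.02198286781902051 -0.0005824571627269815
```

```bash
python3 -m handwheel '[[[0,-0.004,0],[0,0,0]],[[0,-0.008,0],[0,0,0]],[[0,-0.0105,0],[0,0,0]],[[0,-0.0105,0],[0,0,0]],[[0,0.01,0],[0,0,0]],[[0,0.06,0],[0,0,0]],[[0,0.1,0],[0,0,0]],[[0,0.14,-0.04],[0,0,0]],[[0,0.14,-0.14],[0,0,0]],[[0,0.14,-0.18],[0,0,0]]]'
python3 - <<'E'
from h import *
np.set_printoptions(precision=4,suppress=True)
F=[]
for i in range(5):
    snap('side','s12');F.append(fit(rim('s12'),.585,.0355)[0]);
F=np.array(F);print(F,aim(*F.mean(0)[:2],(.585,.0355),(.336,-.209,.053)));print(fit(rim('s12'),free=1))
E
```

```text
time_s: 16.2
position: [0.651, 0.1, 0.3037]
tool_rot: [[-0.701, 0.714, 0.004], [0.714, 0.701, -0.001], [-0.003, 0.002, -1.0]]
ft_force: [-0.1, -0.4, 1.1]
grip_width: -0.0001
gripper_force: 0.0
[[0.7832 0.4005 0.585  0.0355]
 [0.7837 0.4006 0.585  0.0355]
 [0.7797 0.4005 0.585  0.0355]
 [0.7797 0.4047 0.585  0.0355]
 [0.7767 0.4034 0.585  0.0355]] (np.float64(-0.37866403656344794), np.float64(0.001506730129488619), np.float64(0.0012357903514112133))
(array([0.7774, 0.398 , 0.5845, 0.0355]), np.float64(0.0023854028083426715), 216)
```

Beam error is estimated at 1–2 mm. As a last check, I'll overlay the fitted rim and beam on the side view.

Run:
```python
from h import *
im=cv2.imread('pics/s12.png');c=camera_params('side');pr=lambda X:(lambda p:p[:2]/p[2])(c['K']@(c['R']@np.array(X)+c['t']))
s,t=.7805,.402;b=np.array([np.cos(s)*np.cos(t),np.sin(s)*np.cos(t),np.sin(t)]);y=np.array([-np.sin(s),np.cos(s),0]);z=np.cross(b,y);o=np.array([.585,.0355,.2])
x0,y0,w,h=250,110,200,230;k=2.6
a=cv2.resize(im[y0:y0+h,x0:x0+w],None,fx=k,fy=k,interpolation=cv2.INTER_CUBIC)
P=lambda X:tuple(int(i) for i in (pr(X)-[x0,y0]+.5)*k-.5)
for hw,hh in((.08,.06),(.068,.048)):
    cv2.polylines(a,[np.array([P(o-.022*b+i*hw*y+j*hh*z) for i,j in((1,1),(1,-1),(-1,-1),(-1,1))])],True,(255,0,255),1)
L=(.2-.053)/b[2];cv2.line(a,P(o-.022*b),P(o-L*b),(0,0,255),1);cv2.circle(a,P([.336,-.209,.053]),3,(255,0,0),-1)
cv2.imwrite('pics/c6.png',a)
C0=cloud('side',np.load('pics/s0.npy'));C1=cloud('side',np.load('pics/s12.npy'))
d=cv2.absdiff(cv2.imread('pics/s0.png'),im).max(2);print('changed px right of 380 / knife area',(d[180:,380:]>60).sum(),(d[260:,290:]>60).sum())
```

```text
changed px right of 380 / knife area 0 82
```

View pics/c6.png

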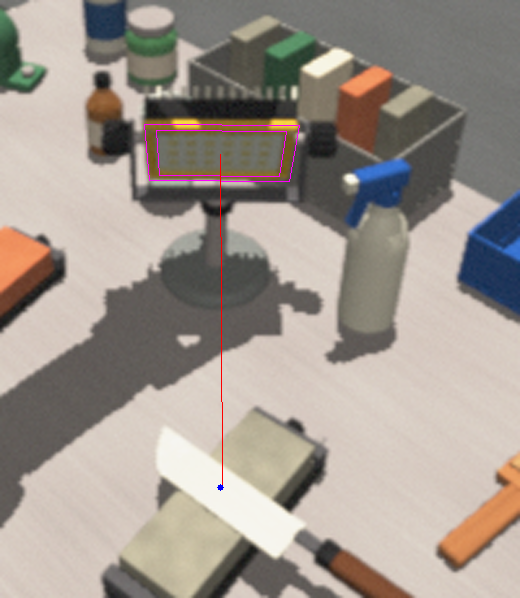

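The overlay matches the yellow rim (146–298, 125–181). The beam ends on the blade at about (221,487), close to the blade's middle near (226,490). The loose things in view are where they were and the hand is clear, so I'll hand it in.

```bash
python3 -c "
from rig import *
print(close_job())"
```

```text
the job is handed in; nothing more can be done
None
```

The job is handed in: by my camera measurements the beam's middle falls about 2 mm from the middle of the blade, lamp pushes read about 8 N at most at the wrist, and the hand is clear of the lamp; no verdict came back.

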